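Present the yellow jar to the scanner on a spring-return carousel

ROBOT

A 6-joint arm with a two-finger parallel gripper is mounted at the origin on the work surface. World frame = base frame: x ahead of the robot, y to its left, z up, the work surface at z = 0. Lengths are in m, angles in rad, forces in N, time in s.
With the tool pointing down it reaches from about 0.375 to 0.925 m from the base axis. Payload 5.7 kg.
Tool frame: the origin (TCP) lies midway between the tips of the shut fingers; the grasp point (between the pads) lies 19 mm behind it; z points along the fingers, x is the direction in which the jaws open and shut, and the axes are right-handed (so a half turn about z gives the same grasp; the last joint's range is limited). The gripper opens to 88 mm and grips with 3 to 60 N. Pads are 20 mm wide; open, the fingers measure 115 mm over their backs; the gripper's body (75 mm by 178 mm) begins 61 mm behind the grasp point.
Start: joints at [1.085, 0.359, 1.51, -0, 1.272, -0.115], TCP at [0.217, 0.559, 0.223] pointing down, gripper open.
Joint ranges: [-2.97, 2.97], [-1.01, 2.36], [0.21, 2.38], [-0.96, 4.11], [0.2, 2.71], [-2.98, 2.98]. Speed limits (rad/s): [2.39, 2.39, 3.14, 3.14, 3.14, 3.14].

INTERFACE

Orientations are given as a unit quaternion [x, y, z, w].
In Python, from bench import move_ptp, servo_line, goto_joints, move_gripper, sleep, inverse_kinematics, capture, PlanningError, close_job, spot_in, silhouettes, current_clock, current_joint_pos, current_qvel, current_joint_torque, current_position, current_orientation, current_force, current_torque, current_finger_gap gives the robot as it stands. Calls block until the motion is done:
- move_ptp(position, orientation): joint-space move of the TCP to a pose.
- servo_line(position, orientation=None, rate=0.15, contact_N=None): straight line of the TCP; orientation=None keeps the orientation; rate is the mean speed in m/s. With contact_N (N) it stops when the force on the tool has changed by that much, and returns True; else False.
- goto_joints(angles): joint-space move.
- move_gripper(opening): finger opening in m; the grip force is fixed at half the most; returns when the fingers have stopped.
- sleep(seconds).
- inverse_kinematics(position, orientation): joint angles nearest the present ones, or None.
- capture(name): name is "scene" or "side" or "wrist"; returns a dict with "image" (384x512x3 uint8, blue, green, red), "range_z" (384x512 float32, m along the optical axis (not along the pixel's ray), 0 where there is no reading), "intrinsics" (3x3 intrinsics, pixels), "k1" (the pictures are not rectified: a ray, as slopes to the right and down, at radius r is drawn at 1 + k1 r^2 times it, then the intrinsics apply), "R" (3x3) and "t" (3): a world point X has camera coordinates R X + t. Camera axes: x right, y down, z forward; pixel columns grow to the right and rows downward; lengths in m; the calibration is good to about 2 mm. A picture is of the moment at which its call begins.
A pose or a line that the arm cannot do raises PlanningError and nothing moves.
- close_job(): hands the job in, once; it reports no verdict.
Trained networks look in the newest picture that a camera, given by its name, has taken for a name from the list of things; names that differ only in an ending like _2 or _b are one class to them, and where a whole thing is asked for, a point or a joint stands for the part that bears it (a point fixed in the world has none). Each returns a list of dicts, best first, with "conf" (0 to 1); they miss things now and then, are a little off and sometimes report something else, mostly with a low value. They report only what shows in the picture. A call takes as long as a camera call.
- spot_in(camera, query): "xy" ([column, row] in pixels, amid what is visible of it).
- silhouettes(camera, query): "region" (384x512 bool, what is visible of it) and "xy" ([column, row] in pixels, amid what is visible of it).
Readings, each from a call of its own:
- current_clock(): time.
- current_joint_pos(): joint angles.
- current_qvel(): joint speeds.
- current_joint_torque(): joint torques, N m.
- current_position(): TCP position.
- current_orientation(): TCP orientation.
- current_force(): force on the tool from outside, world axes, zero at the start.
- current_torque(): the same for the moment, N m.
- current_finger_gap(): finger opening in m.
Only numpy, scipy, OpenCV 4.12 (cv2) and the standard library are available. Lean on these libraries where they do the work, as an engineer would, in place of code of your own. Each camera call takes 0.05 s, during which the arm holds its last target.

TASK

Stand the jar with the yellow lid upright and centred on the carousel's narrow raised seat and let go of it, then take the red-topped handle and turn the carousel until that jar is squarely in front of the scanner. A spring turns the carousel back when it is let go, so finish still holding the handle, with the carousel still and the jar facing the scanner. Keep the two grey-lidded jars standing on the carousel and leave the blue-lidded jar and the tape roll where they are.

Things in the scene. Friction and masses are not known exactly. Their poses are not given: they have to be found in the camera images.
- jar: The loose jar to be scanned: round and white, yellow lid and yellow band, 50 mm across, 62 mm high (the lid, 47 mm across, is the top 17 mm), about 0.18 kg. Starts upright on the bench. Origin at the centre of its underside, z up along its axis.
- blue_jar: A jar of the same size with blue lid and band, standing on the bench; to be left alone. It and the yellow jar may stand in either place. Origin at the centre of its underside.
- stock_a: White jar with grey lid, same size as the yellow jar, standing loose on the carousel's disc, centre 85 mm from the axis, a quarter turn anticlockwise (from above) from the raised seat. Origin at the centre of its underside.
- stock_b: The other grey-lidded jar standing loose on the disc, 85 mm from the axis, a quarter turn clockwise from the raised seat. Origin at the centre of its underside.
- stand: The carousel's round steel foot, fixed to the bench. Origin on the carousel's vertical axis at bench height; at joint value 0 the raised seat lies along its +x axis, and the handle along its -x axis. It carries the disc: 260 mm across, 14 mm thick, its top 50 mm above the bench.
- carousel (a joint): Turn of the carousel in rad; 0 at its home stop, growing anticlockwise seen from above, up to 1.7. It always starts at 0. A spring pulls it back to 0 (about 0.08 N m at 0, 0.3 N m at 1.5 rad) against a damper (0.3 N m s/rad), so it creeps home when let go. It needs 0.5 to 1.5 rad for this job.
- seat (a point): Centre of the top of the raised seat: a fixed post 36 mm across with a flat black rubber top, 40 mm above the disc (90 mm above the bench), 85 mm from the carousel's axis. It turns with the carousel. No rim: the jar stands flat on it and overhangs by 7 mm all round.
- handle: Upright handle on the disc, opposite the raised seat, 90 mm from the carousel's axis. Thin steel stem, on it a round red knob 26 mm across and 43 mm tall, from 122 to 165 mm above the bench. Origin at the stem's foot on the disc, 50 mm above the bench. Stem and knob spin freely about their own upright axis, like a crank handle, so the grasp need not turn as the carousel does.
- knob (a point): The height to grip the handle: on the red knob's axis, 145 mm above the bench (20 mm below the knob's top).
- scanner: Black scanner with a red window and yellow line, on a fixed bracket. Origin on the carousel's axis at bench height; its x axis points level from the axis to the middle of the window. The window is 172 mm from the axis and faces it, centred 130 mm above the bench; the head is 60 mm wide, its top 155 mm above the bench. The yellow jar is squarely in front of it when the jar's centre lies on this x axis (y = 0 in the scanner's frame).
- tape: Yellow ring of packing tape lying on the bench, 100 mm across, 48 mm high; to be left alone. Origin at the centre of its underside.

How it is judged:
By the outcome, as a careful person would: the job done as asked, in the order asked, and still so for the second after the job is handed in, while the arm keeps its last pose, push and grip.
It also fails if it takes over 58 s, if anything falls off the work surface, if the arm or the gripper's body presses on something with over 40 N, if the wrist force passes 120 N, or if a joint passes its speed limit or range.

## Working session

There is one attempt and no reset: what is moved stays moved. The work goes in short steps, each a Python script; the robot and the scene stay as the last script left them, time stands still between calls to the robot, and variables do not carry over. Pictures are saved under pics/ and viewed, and the job is handed in when it is done.

```bash
ls; mkdir -p pics; cat > h.py <<'E'
import numpy as np, cv2
from bench import *
def undist(c,uv):
    K=c["intrinsics"];d=np.array([(uv[0]-K[0][2])/K[0][0],(uv[1]-K[1][2])/K[1][1]])
    s=d.copy()
    for _ in range(20): s=d/(1+c["k1"]*(s@s))
    return s
def pix2w(c,uv,z=None):
    s=undist(c,uv)
    if z is None: z=c["range_z"][int(round(uv[1])),int(round(uv[0]))]
    return np.array(c["R"]).T@(np.array([s[0]*z,s[1]*z,z])-c["t"])
def cloud(c,mask):
    r,q=np.nonzero(mask&(c["range_z"]>0))
    return np.array([pix2w(c,(a,b)) for a,b in zip(q,r)]) if len(r) else np.zeros((0,3))
def fitc(P):
    # circle fit
    A=np.c_[2*P[:,:2],np.ones(len(P))];b=(P[:,:2]**2).sum(1)
    x=np.linalg.lstsq(A,b,rcond=None)[0];return x[:2],np.sqrt(x[2]+x[0]**2+x[1]**2)
E
python3 - <<'E'
from h import *
for n in ["scene","side","wrist"]:
    c=capture(n);cv2.imwrite(f"pics/{n}0.png",c["image"])
    print(n,c["k1"],(-np.array(c["R"]).T@c["t"]).round(3))
    for q in ["jar","blue_jar","stock_a","stand","seat","handle","scanner","tape"]:
        for d in silhouettes(n,q)[:3]:
            P=cloud(c,d["region"])
            print(q,round(d["conf"],2),np.round(d["xy"]),d["region"].sum(), np.median(P,0).round(3) if len(P) else None, np.percentile(P,[2,98],axis=0).round(3).tolist() if len(P) else None)
print(current_clock())
E
```

```text
pics
scene -0.10834749043192324 [ 1.193 -0.555  0.785]
jar 0.56 [205. 194.] 454 [ 0.464 -0.183  0.044] [[0.431, -0.201, 0.001], [0.475, -0.156, 0.063]]
blue_jar 0.57 [218. 247.] 635 [ 0.645 -0.261  0.044] [[0.56, -0.28, -0.003], [0.657, -0.214, 0.063]]
stock_a 0.69 [354. 157.] 383 [0.608 0.22  0.093] [[0.583, 0.208, 0.052], [0.624, 0.251, 0.113]]
stock_a 0.58 [299. 164.] 457 [0.56  0.059 0.092] [[0.529, 0.045, 0.05], [0.574, 0.092, 0.113]]
stock_a 0.32 [321. 127.] 232 [0.491 0.175 0.132] [[0.306, 0.165, -0.001], [0.501, 0.355, 0.165]]
stand 0.82 [324. 177.] 3833 [0.598 0.136 0.049] [[0.458, 0.028, 0.004], [0.697, 0.257, 0.145]]
stand 0.66 [324. 174.] 3474 [0.596 0.137 0.049] [[0.462, 0.027, 0.04], [0.697, 0.252, 0.144]]
seat 0.62 [324. 176.] 3666 [0.595 0.139 0.049] [[0.457, 0.027, 0.038], [0.697, 0.256, 0.149]]
seat 0.6 [219. 248.] 553 [ 0.646 -0.263  0.052] [[0.613, -0.28, 0.003], [0.657, -0.238, 0.063]]
seat 0.23 [398. 167.] 994 [0.725 0.279 0.115] [[0.674, 0.246, 0.002], [0.752, 0.31, 0.155]]
handle 0.68 [314. 130.] 170 [0.492 0.174 0.133] [[0.484, 0.166, 0.06], [0.501, 0.184, 0.
[... 651 characters left out ...]
. 142.] 321 [0.593 0.216 0.094] [[0.574, 0.208, 0.056], [0.617, 0.25, 0.112]]
stock_a 0.73 [216. 176.] 464 [0.54  0.057 0.094] [[0.522, 0.047, 0.053], [0.567, 0.092, 0.114]]
stand 0.88 [207. 167.] 3498 [0.551 0.126 0.051] [[0.453, 0.029, 0.002], [0.687, 0.263, 0.15]]
seat 0.74 [208. 167.] 3204 [0.55  0.131 0.051] [[0.453, 0.028, 0.04], [0.681, 0.259, 0.152]]
handle 0.55 [182. 142.] 233 [0.486 0.173 0.135] [[0.475, 0.165, 0.056], [0.5, 0.186, 0.165]]
scanner 0.76 [235. 114.] 702 [0.711 0.282 0.116] [[0.681, 0.255, -0.003], [0.873, 0.593, 0.155]]
tape 0.61 [316. 348.] 1949 [ 0.499 -0.451  0.045] [[0.449, -0.498, 0.002], [0.544, -0.403, 0.05]]
wrist -0.06349152719069232 [0.143 0.588 0.385]
1.35
```

View pics/scene0.png

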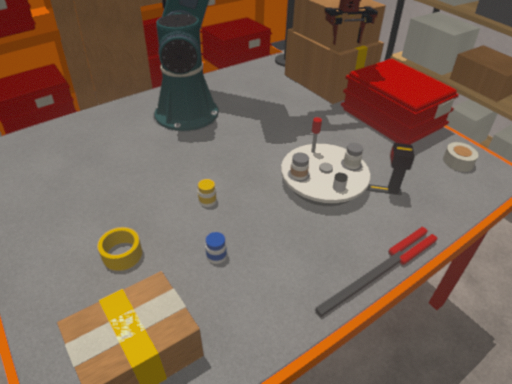

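View pics/side0.png

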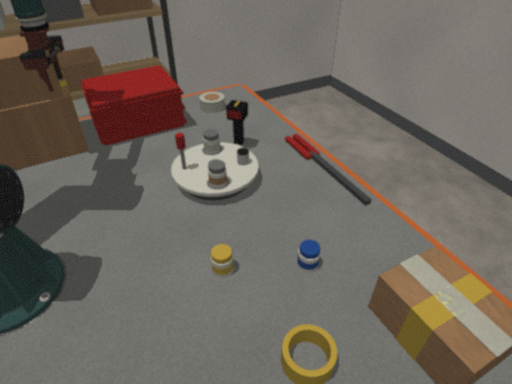

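```bash
cat > meas.py <<'E'
from h import *
from scipy.optimize import least_squares
def disc(c,z0=0.05):
    # all points at given height
    pass
def allcloud(c):
    Z=c["range_z"];K=c["intrinsics"]
    v,u=np.mgrid[:384,:512];d=np.stack([(u-K[0][2])/K[0][0],(v-K[1][2])/K[1][1]],-1).astype(float);s=d.copy()
    for _ in range(20): s=d/(1+c["k1"]*(s**2).sum(-1,keepdims=True))
    P=np.concatenate([s*Z[...,None],Z[...,None]],-1)
    W=(P-np.array(c["t"]))@np.array(c["R"])
    W[Z<=0]=np.nan
    return W
def top(W,xy,r,z,tol=0.006):
    m=(np.abs(W[...,2]-z)<tol)&(np.hypot(W[...,0]-xy[0],W[...,1]-xy[1])<r)
    return W[m]
E
python3 - <<'E'
from meas import *
for n in ["scene","side"]:
    c=capture(n);W=allcloud(c)
    for nm,xy,r,z in [("jar",(.45,-.178),.04,.062),("blue",(.63,-.257),.04,.062),("sa",(.60,.23),.04,.112),("sb",(.55,.068),.04,.112),("seat",(.65,.11),.05,.09),("knob",(.488,.175),.03,.165),("disc",(.576,.143),.16,.05),("tape",(.5,-.45),.07,.048)]:
        P=top(W,xy,r,z)
        if len(P)<5: print(n,nm,len(P));continue
        e,_=cv2.minEnclosingCircle(P[:,:2].astype(np.float32)), 0
        mid=(P[:,:2].max(0)+P[:,:2].min(0))/2
        print(n,nm,len(P),"mean",P.mean(0).round(4),"mid",mid.round(4),"mec",np.round(e[0],4),round(e[1],4))
E
```

```text
scene jar 167 mean [ 0.4521 -0.177   0.0605] mid [ 0.4499 -0.1768] mec [ 0.4496 -0.1771] 0.0249
scene blue 251 mean [ 0.6338 -0.2582  0.0604] mid [ 0.6317 -0.2583] mec [ 0.632  -0.2571] 0.0245
scene sa 129 mean [0.6005 0.2309 0.1109] mid [0.5995 0.2329] mec [0.6003 0.2329] 0.0239
scene sb 156 mean [0.5499 0.0684 0.1102] mid [0.5487 0.0704] mec [0.5479 0.0701] 0.0262
scene seat 106 mean [0.6566 0.1251 0.0885] mid [0.655  0.1258] mec [0.6557 0.1252] 0.0194
scene knob 43 mean [0.4893 0.1774 0.1633] mid [0.4873 0.1796] mec [0.4885 0.1803] 0.0148
scene disc 2996 mean [0.5881 0.1412 0.0488] mid [0.574  0.1487] mec [0.5724 0.1498] 0.1319
scene tape 544 mean [ 0.5036 -0.4502  0.0467] mid [ 0.5013 -0.4492] mec [ 0.5013 -0.4485] 0.0515
side jar 281 mean [ 0.4474 -0.1766  0.0619] mid [ 0.4483 -0.175 ] mec [ 0.4495 -0.1747] 0.0244
side blue 282 mean [ 0.6287 -0.2565  0.0619] mid [ 0.6305 -0.2552] mec [ 0.6313 -0.2555] 0.0248
side sa 108 mean [0.5978 0.2292 0.1104] mid [0.5976 0.2316] mec [0.5989 0.2316] 0.0249
side sb 163 mean [0.5458 0.0691 0.1118] mid [0.5462 0.0712] mec [0.5454 0.0713] 0.0239
side seat 87 mean [0.6517 0.1265 0.0897] mid [0.653 0.128] mec [0.6536 0.1294] 0.0201
side knob 45 mean [0.4865 0.1751 0.1631] mid [0.4867 0.1769] mec [0.4884 0.1768] 0.0137
side disc 2706 mean [0.561  0.1359 0.0505] mid [0.5725 0.1527] mec [0.5735 0.152 ] 0.1313
side tape 1070 mean [ 0.4963 -0.4521  0.0477] mid [ 0.4978 -0.449 ] mec [ 0.4986 -0.4484] 0.0507
```

The scene picture shows the yellow jar at (207,192), the blue jar at (216,247), the seat post at (341,181), the knob at (316,125) and the scanner at (400,165). The side picture agrees, with the yellow jar at (222,258) and the seat at (243,156). Next I hover over the jar, centre it with two squeezes, and use it to calibrate the wrist camera.

```bash
cat >> meas.py <<'E'
from scipy.spatial.transform import Rotation as Ro
def q(yaw): 
    # tool down, jaw x axis at yaw
    return (Ro.from_euler("z",yaw)*Ro.from_euler("x",np.pi)).as_quat()
E
python3 - <<'E'
from meas import *
R=Ro.from_quat(current_orientation()).as_matrix();print("x axis",R[:,0].round(3),"z",R[:,2].round(3),current_finger_gap(),current_clock())
for p in [(.4495,-.176,.02),(.4495,-.176,.15),(.6545,.127,.106),(.6545,.127,.236),(.4875,.1785,.126),(.505,.092,.126)]:
    for y in [-1.57,-.8,0,.8,1.57,2.36,3.14]:
        j=inverse_kinematics(p,q(y)); print(p,y,None if j is None else np.round(j,2)[[0,4,5]])
E
```

```text
x axis [ 0.362  0.932 -0.   ] z [-0. -0. -1.] 0.08821569652723538 1.45
(0.4495, -0.176, 0.02) -1.57 [-0.52  0.69  1.05]
(0.4495, -0.176, 0.02) -0.8 [-0.52  0.69  0.28]
(0.4495, -0.176, 0.02) 0 [-0.52  0.69 -0.52]
(0.4495, -0.176, 0.02) 0.8 [-0.52  0.69 -1.32]
(0.4495, -0.176, 0.02) 1.57 [-0.52  0.69 -2.09]
(0.4495, -0.176, 0.02) 2.36 [-0.52  0.69 -2.88]
(0.4495, -0.176, 0.02) 3.14 [-0.52  0.69  2.63]
(0.4495, -0.176, 0.15) -1.57 [-0.52  1.02  1.05]
(0.4495, -0.176, 0.15) -0.8 [-0.52  1.02  0.28]
(0.4495, -0.176, 0.15) 0 [-0.52  1.02 -0.52]
(0.4495, -0.176, 0.15) 0.8 [-0.52  1.02 -1.32]
(0.4495, -0.176, 0.15) 1.57 [-0.52  1.02 -2.09]
(0.4495, -0.176, 0.15) 2.36 [-0.52  1.02 -2.88]
(0.4495, -0.176, 0.15) 3.14 [-0.52  1.02  2.63]
(0.6545, 0.127, 0.106) -1.57 [0.09 1.1  1.66]
(0.6545, 0.127, 0.106) -0.8 [0.09 1.1  0.89]
(0.6545, 0.127, 0.106) 0 [0.09 1.1  0.09]
(0.6545, 0.127, 0.106) 0.8 [ 0.09  1.1  -0.71]
(0.6545, 0.127, 0.106) 1.57 [ 0.09  1.1  -1.48]
(0.6545, 0.127, 0.106) 2.36 [ 0.09  1.1  -2.27]
(0.6545, 0.127, 0.106) 3.14 None
(0.6545, 0.127, 0.236) -1.57 [0.09 1.36 1.66]
(0.6545,
[... 187 characters left out ...]
7, 0.236) 2.36 [ 0.09  1.36 -2.27]
(0.6545, 0.127, 0.236) 3.14 None
(0.4875, 0.1785, 0.126) -1.57 [0.22 0.99 1.79]
(0.4875, 0.1785, 0.126) -0.8 [0.22 0.99 1.02]
(0.4875, 0.1785, 0.126) 0 [0.22 0.99 0.22]
(0.4875, 0.1785, 0.126) 0.8 [ 0.22  0.99 -0.58]
(0.4875, 0.1785, 0.126) 1.57 [ 0.22  0.99 -1.35]
(0.4875, 0.1785, 0.126) 2.36 [ 0.22  0.99 -2.14]
(0.4875, 0.1785, 0.126) 3.14 [ 0.22  0.99 -2.92]
(0.505, 0.092, 0.126) -1.57 [0.05 0.98 1.62]
(0.505, 0.092, 0.126) -0.8 [0.05 0.98 0.85]
(0.505, 0.092, 0.126) 0 [0.05 0.98 0.05]
(0.505, 0.092, 0.126) 0.8 [ 0.05  0.98 -0.75]
(0.505, 0.092, 0.126) 1.57 [ 0.05  0.98 -1.52]
(0.505, 0.092, 0.126) 2.36 [ 0.05  0.98 -2.31]
(0.505, 0.092, 0.126) 3.14 None
```

```bash
python3 - <<'E'
from meas import *
move_ptp((.6545,.127,.23),q(0)); print(current_clock())
c=capture("wrist");cv2.imwrite("pics/w1.png",c["image"]);np.savez("w1.npz",**c)
W=allcloud(c)
for nm,xy,r,z in [("seat",(.6545,.127),.05,.09),("disc",(.573,.151),.16,.05),("sa",(.60,.23),.04,.112),("sb",(.55,.068),.04,.112)]:
    P=top(W,xy,r,z)
    if len(P)<5: print(nm,len(P));continue
    e=cv2.minEnclosingCircle(P[:,:2].astype(np.float32))
    print(nm,len(P),P.mean(0).round(4),((P.max(0)+P.min(0))/2).round(4),np.round(e[0],4),round(e[1],4))
print(current_position())
E
```

```text
3.65
seat 1194 [0.6551 0.1299 0.0904] [0.6549 0.1293 0.0884] [0.6552 0.1292] 0.0182
disc 39626 [0.5761 0.1656 0.0505] [0.5744 0.1551 0.051 ] [0.5741 0.1545] 0.1301
sa 2910 [0.6001 0.2356 0.1123] [0.5996 0.2357 0.1106] [0.5993 0.2354] 0.0238
sb 1059 [0.5435 0.0808 0.112 ] [0.547  0.0761 0.1102] [0.5482 0.0747] 0.0235
[0.65411951 0.12818267 0.23005175]
```

View pics/w1.png

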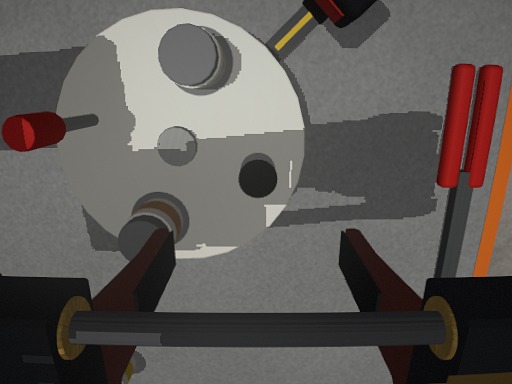

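The wrist picture shows the seat at (257,178), the grey-lidded jars at (188,53) and (143,240), the knob at (35,130) and part of the scanner at (345,10). Now the double squeeze on the jar.

```bash
python3 - <<'E'
from meas import *
p=current_position();print("settled",p,current_clock())
x,y=.4495,-.176
move_ptp((x,y,.12),q(-np.pi/2))
servo_line((x,y,.016),rate=.15); print(current_position())
move_gripper(.0); print("gap",current_finger_gap(),current_force().round(1) if hasattr(current_force(),'round') else current_force(),current_position())
move_gripper(.088)
move_ptp((x,y,.016+.056),q(-np.pi/2))
move_ptp((x,y,.072),q(0))
servo_line((x,y,.016),rate=.15)
move_gripper(0); print("gap",current_finger_gap(),current_position())
P0=current_position()
move_gripper(.088)
servo_line((x,y,.202),rate=.25)
sleep(.1)
print(current_position())
c=capture("wrist");cv2.imwrite("pics/w2.png",c["image"]);np.savez("w2.npz",**c)
W=allcloud(c);P=top(W,(x,y),.05,.062)
e=cv2.minEnclosingCircle(P[:,:2].astype(np.float32))
print(len(P),P.mean(0).round(4),((P.max(0)+P.min(0))/2).round(4),np.round(e[0],4),round(e[1],4))
print(current_clock())
E
```

```text
settled [0.65411951 0.12818267 0.23005175] 3.7
[ 0.45016093 -0.1760774   0.01640134]
gap 0.04939315843373483 [-0.9  3.   6.2] [ 0.44930556 -0.17553639  0.01619543]
gap 0.04955339258035594 [ 0.4496273  -0.17607792  0.0162418 ]
[ 0.44830488 -0.17533638  0.20032916]
1951 [ 0.45   -0.1744  0.0624] [ 0.4496 -0.175   0.0607] [ 0.4499 -0.1755] 0.0236
12.1333
```

View pics/w2.png

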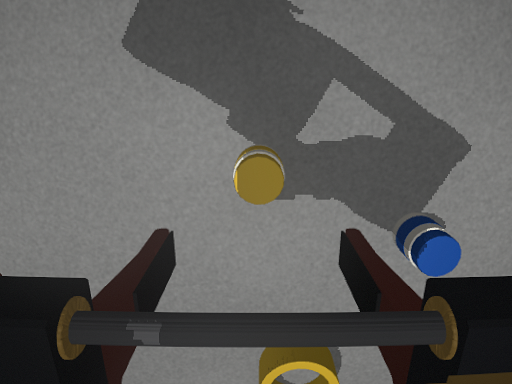

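```bash
python3 - <<'E'
from meas import *
res=[]
for f,xy,z,tc in [("w1.npz",(.655,.129),.0904,(.6545,.127,.23)),("w2.npz",(.45,-.175),.0624,(.4495,-.176,.202))]:
    c=dict(np.load(f));W=allcloud(c)
    m=(np.abs(W[...,2]-z)<.003)&(np.hypot(W[...,0]-xy[0],W[...,1]-xy[1])<.03)
    k=cv2.findContours(m.astype(np.uint8),cv2.RETR_EXTERNAL,cv2.CHAIN_APPROX_NONE)[0];k=max(k,key=len)
    e=cv2.fitEllipse(k)
    cam=-c["R"].T@c["t"]
    # ray with plane z
    s=undist(c,e[0]);d=c["R"].T@np.array([s[0],s[1],1]);w=cam+d*(z-cam[2])/d[2]
    print(f,"ell",np.round(e,2) if 0 else e,"w",w.round(4),"cam-tcpcmd",(cam-tc).round(4),Ro.from_matrix(c["R"]).as_rotvec().round(4))
E
```

```text
w1.npz ell ((257.1910095214844, 178.656005859375), (37.25282669067383, 38.02873611450195), 99.5753173828125) w [0.655  0.1296 0.0904] cam-tcpcmd [-0.0003  0.0814  0.1626] [-2.8465e+00 -2.9000e-03 -1.6000e-03]
w2.npz ell ((258.3623046875, 180.0712127685547), (47.87879180908203, 49.37392044067383), 94.62873077392578) w [ 0.45   -0.1746  0.0624] cam-tcpcmd [-0.0005  0.0806  0.161 ] [-2.8478e+00 -1.2000e-03  2.7000e-03]
```

```bash
python3 - <<'E'
from meas import *
x,y=.4495,-.176
servo_line((x,y,.016),rate=.25)
move_gripper(0); print("gap",current_finger_gap())
servo_line((x,y,.2),rate=.25)
X,Y=.6546,.1284
move_ptp((X,Y,.15),q(0))
servo_line((X,Y,.112),rate=.1)
sleep(.1)
print("hit",servo_line((X,Y,.103),rate=.03,contact_N=4)); print(current_position(),current_force(),current_clock())
for n in ["scene","side"]:
    c=capture(n);cv2.imwrite(f"pics/{n}1.png",c["image"][60:260,100:450].repeat(2,0).repeat(2,1))
E
```

```text
gap 0.049423552076309885
hit True
[0.65571032 0.12854085 0.10598706] [ 0.21970041 -0.23367583  3.64408206] 16.9
```

View pics/scene1.png

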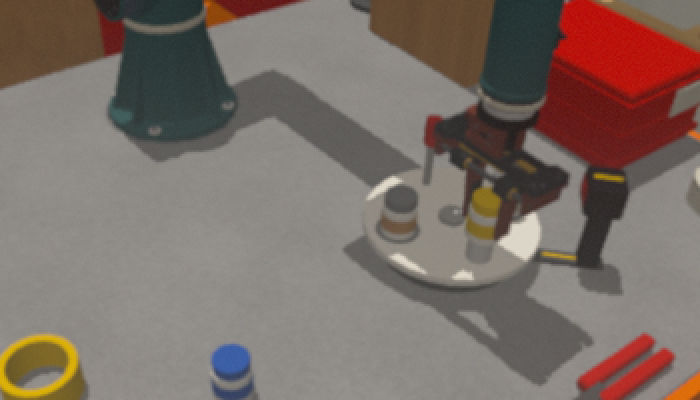

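View pics/side1.png

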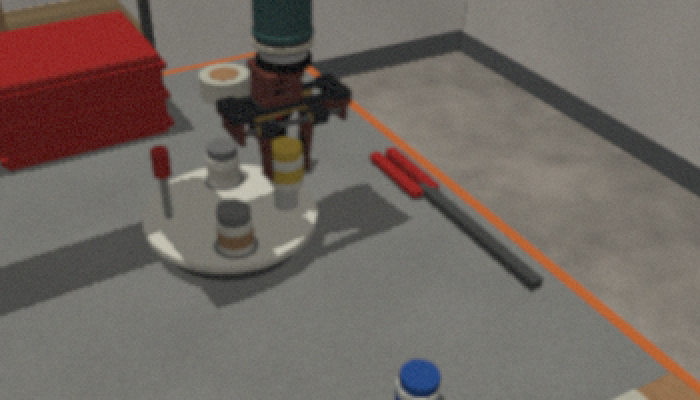

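Both pictures show the jar centred over the post, and the seat contact came at the expected height (0.106). Releasing and looking from the wrist.

```bash
python3 - <<'E'
from meas import *
X,Y=.6546,.1284
move_gripper(.088)
servo_line((X,Y,.26),rate=.25)
c=capture("wrist");cv2.imwrite("pics/w3.png",c["image"]);np.savez("w3.npz",**c)
move_ptp((.64,.21,.30),q(0)); sleep(.1)
c=capture("wrist");cv2.imwrite("pics/w4.png",c["image"]);np.savez("w4.npz",**c)
for n in ["scene","side"]:
    c=capture(n);np.savez(n+"4.npz",**c)
print(current_clock())
for f in ["w3","w4","scene4","side4"]:
    W=allcloud(dict(np.load(f+".npz")))
    for nm,xy,r,z,t in [("jar",(.6546,.1284),.05,.152,.006),("disc",(.573,.151),.16,.05,.006),("sa",(.60,.235),.04,.112,.006),("sb",(.547,.073),.04,.112,.006),("scan",(.71,.28),.07,.155,.004),("knob",(.487,.178),.03,.165,.004)]:
        P=top(W,xy,r,z,t)
        if len(P)<5: print(f,nm,len(P));continue
        e=cv2.minEnclosingCircle(P[:,:2].astype(np.float32))
        print(f,nm,len(P),P.mean(0).round(4),((P.max(0)+P.min(0))/2).round(4)[:2],np.round(e[0],4),round(e[1],4), cv2.minAreaRect((P[:,:2]*1000).astype(np.float32)) if nm=="scan" else "")
E
```

```text
19.2833
w3 jar 2372 [0.6559 0.1303 0.1524] [0.6556 0.1292] [0.6558 0.1293] 0.0234 
w3 disc 32439 [0.5716 0.1687 0.0505] [0.5744 0.1544] [0.5741 0.1548] 0.1301 
w3 sa 2378 [0.6002 0.2355 0.1123] [0.5999 0.2354] [0.5996 0.2353] 0.0236 
w3 sb 1094 [0.5478 0.0806 0.112 ] [0.55   0.0763] [0.5494 0.0738] 0.0238 
w3 scan 726 [0.7187 0.2664 0.1545] [0.7201 0.2648] [0.7201 0.2729] 0.0189 ((720.2847290039062, 264.6021423339844), (37.515254974365234, 16.53415298461914), 1.2612802982330322)
w3 knob 849 [0.4898 0.1817 0.1648] [0.4887 0.1814] [0.4886 0.1815] 0.0132 
w4 jar 1524 [0.6558 0.1314 0.1523] [0.6559 0.1299] [0.656  0.1301] 0.0236 
w4 disc 22013 [0.5748 0.1751 0.0505] [0.5746 0.1545] [0.5747 0.1547] 0.1299 
w4 sa 1585 [0.5995 0.2364 0.1124] [0.5993 0.2358] [0.5992 0.2355] 0.0236 
w4 sb 974 [0.553  0.0743 0.112 ] [0.5509 0.0736] [0.5495 0.0736] 0.0241 
w4 scan 4052 [0.7165 0.2944 0.1552] [0.7175 0.2934] [0.7175 0.2934] 0.0371 ((717.5274047851562, 293.5804443359375), (53.70520782470703, 59.61594772338867), 45.01211166381836)
w4 knob 525 [0.4894 0.1823 0.1648] [0.4886 0.1818] [0.4884 0.1812] 
[... 435 characters left out ...]
), (51.588157653808594, 56.95230484008789), 39.40992736816406)
scene4 knob 40 [0.4893 0.177  0.1638] [0.4897 0.1785] [0.4889 0.1774] 0.0142 
side4 jar 127 [0.6511 0.1249 0.15  ] [0.6524 0.1255] [0.652  0.1272] 0.0242 
side4 disc 2675 [0.5595 0.1348 0.0504] [0.5725 0.1516] [0.5735 0.1522] 0.1306 
side4 sa 111 [0.5974 0.2291 0.1102] [0.5976 0.2314] [0.5985 0.2319] 0.0253 
side4 sb 161 [0.5455 0.0693 0.1118] [0.5456 0.0734] [0.5459 0.0734] 0.0247 
side4 scan 135 [0.7141 0.2867 0.1532] [0.7162 0.2875] [0.7151 0.2875] 0.0344 ((714.79931640625, 289.17193603515625), (59.19663619995117, 54.10221481323242), 43.499481201171875)
side4 knob 39 [0.4861 0.1762 0.1636] [0.4858 0.1767] [0.487  0.1767] 0.015
```

View pics/w3.png

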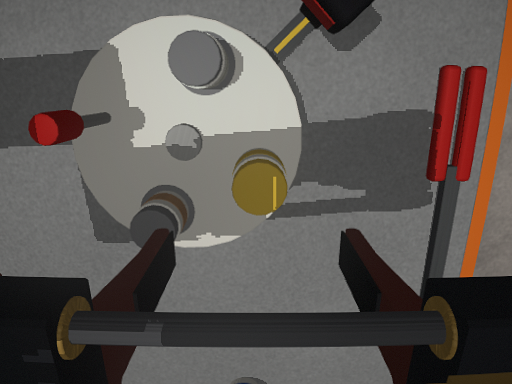

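View pics/w4.png

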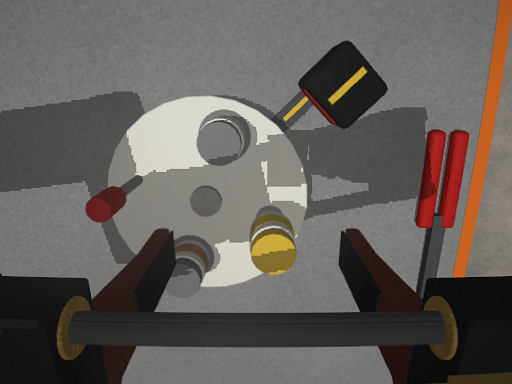

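The jar stands upright on the seat, at (260,188) in the first wrist picture and (273,248) in the second. The scanner head is at (343,85). Geometry: jar at −17°, scanner at about 44.2°, so the turn is about 1.07 rad. Next I grasp the knob.

```bash
python3 - <<'E'
from meas import *
k=np.array([.4877,.1803]);yw=-1.34
move_ptp((*k,.24),q(yw)); 
servo_line((*k,.126),rate=.15); sleep(.1)
print(current_position(),current_force(),current_clock())
move_gripper(0); print("gap",current_finger_gap(),current_position(),np.round(current_force(),2))
C=np.array([.5736,.1535]);v=k-C;r=np.hypot(*v);a0=np.arctan2(v[1],v[0]);print(r,a0)
r=.09
N=5
for i in range(1,N+1):
    a=a0+np.deg2rad(5*i)
    servo_line((*(C+r*np.array([np.cos(a),np.sin(a)])),.126),rate=.04)
    f=np.array(current_force());e=np.array([np.cos(a),np.sin(a)]);print(5*i,"rad",(f[:2]@e).round(1),"tan",(f[:2]@[-e[1],e[0]]).round(1),"z",f[2].round(1))
print(current_clock())
c=capture("scene");cv2.imwrite("pics/s5.png",c["image"][60:260,200:450].repeat(3,0).repeat(3,1))
E
```

```text
[0.48868569 0.18052313 0.12702222] [-0.87295105  0.48325911 -0.61537713] 21.5167
gap 0.02540904503749761 [0.48750349 0.18045283 0.12596771] [-0.54  0.09 -0.56]
0.08998360961864107 2.8391718530680103
5 rad 0.5 tan -0.8 z 0.1
10 rad 1.6 tan -0.8 z -0.3
15 rad 1.1 tan -0.7 z -1.2
20 rad -0.2 tan -1.0 z -2.2
25 rad -1.6 tan -1.5 z -2.8
24.2417
```

View pics/s5.png

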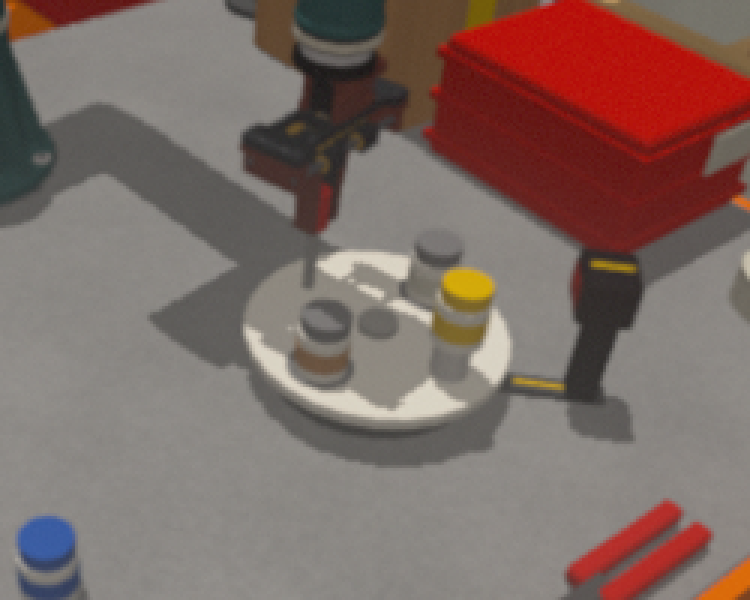

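The knob is held and the turn is going smoothly, with all three jars upright: the yellow one at about (465,290) in the crop, the grey ones at (325,335) and (435,260). Continuing to target.

```bash
python3 - <<'E'
from meas import *
k=np.array([.4877,.1803]);C=np.array([.5736,.1535]);v=k-C;a0=np.arctan2(v[1],v[0]);r=.09
for d in [30,35,40,45,50,55,58.5,61.2]:
    a=a0+np.deg2rad(d)
    servo_line((*(C+r*np.array([np.cos(a),np.sin(a)])),.126),rate=.04)
    f=np.array(current_force());e=np.array([np.cos(a),np.sin(a)]);print(d,"rad",(f[:2]@e).round(1),"tan",(f[:2]@[-e[1],e[0]]).round(1),"z",f[2].round(1))
sleep(.3);print(current_clock())
for n in ["scene","side","wrist"]:
    c=capture(n);np.savez(n+"6.npz",**c);cv2.imwrite(f"pics/{n}6.png",c["image"] if n=="wrist" else c["image"][60:260,(200 if n=="scene" else 100):(450 if n=="scene" else 350)].repeat(3,0).repeat(3,1))
    W=allcloud(c);R={}
    for nm,xy,rr,z,t in [("jar",(.635,.213),.04,.152,.006),("disc",(.573,.151),.16,.05,.006),("sa",(.514,.213),.04,.112,.006),("sb",(.634,.093),.04,.112,.006),("scan",(.715,.29),.06,.155,.004)]:
        P=top(W,xy,rr,z,t)
        if len(P)<5: print(n,nm,len(P));continue
        e=cv2.minEnclosingCircle(P[:,:2].astype(np.float32))
        m=((P.max(0)+P.min(0))/2)[:2]
        if nm=="scan": m=np.array(cv2.minAreaRect((P[:,:2]*1000).astype(np.float32))[0])/1000
        R[nm]=m;print(n,nm,len(P),m.round(4),np.round(e[0],4),round(e[1],4))
    if "scan" in R and "jar" in R:
        for cc in (R["disc"],C): print("jar deg",np.rad2deg(np.arctan2(*(R["jar"]-cc)[::-1])),"scan",np.rad2deg(np.arctan2(*(R["scan"]-cc)[::-1])))
E
```

```text
30 rad -2.0 tan -1.5 z -4.4
35 rad -4.0 tan -1.6 z -5.9
40 rad -4.0 tan -1.8 z -5.6
45 rad -4.9 tan -1.7 z -6.7
50 rad -5.4 tan -2.5 z -7.1
55 rad -5.2 tan -2.4 z -6.1
58.5 rad -5.3 tan -1.9 z -5.0
61.2 rad -5.7 tan -2.3 z -6.0
27.2333
scene jar 155 [0.6355 0.2115] [0.6332 0.2104] 0.0254
scene disc 3011 [0.5757 0.1479] [0.5745 0.1502] 0.1315
scene sa 129 [0.5167 0.2137] [0.5167 0.2127] 0.0263
scene sb 167 [0.6319 0.0896] [0.6334 0.0893] 0.0254
scene scan 212 [0.7178 0.2885] [0.7172 0.2875] 0.0346
jar deg 46.729486655815606 scan 44.683766010523065
jar deg 43.12832773060716 scan 43.11249784695434
side jar 99 [0.6352 0.21  ] [0.6363 0.209 ] 0.024
side disc 2388 [0.5728 0.1403] [0.5727 0.1518] 0.1319
side sa 83 [0.5073 0.2127] [0.5117 0.2135] 0.0248
side sb 145 [0.629  0.0907] [0.6307 0.0908] 0.0237
side scan 126 [0.7159 0.2904] [0.715  0.2891] 0.0331
jar deg 48.18441843742909 scan 46.37046270116825
jar deg 42.524078903382765 scan 43.88309616321493
wrist jar 0
wrist disc 64228 [0.5518 0.1546] [0.5742 0.1546] 0.1299
wrist sa 5317 [0.5155 0.2157] [0.5148 0.2158] 0.0246
wrist sb 4279 [0.6246 0.0927] [0.6313 0.0927] 0.0234
wrist scan 0
```

View pics/scene6.png

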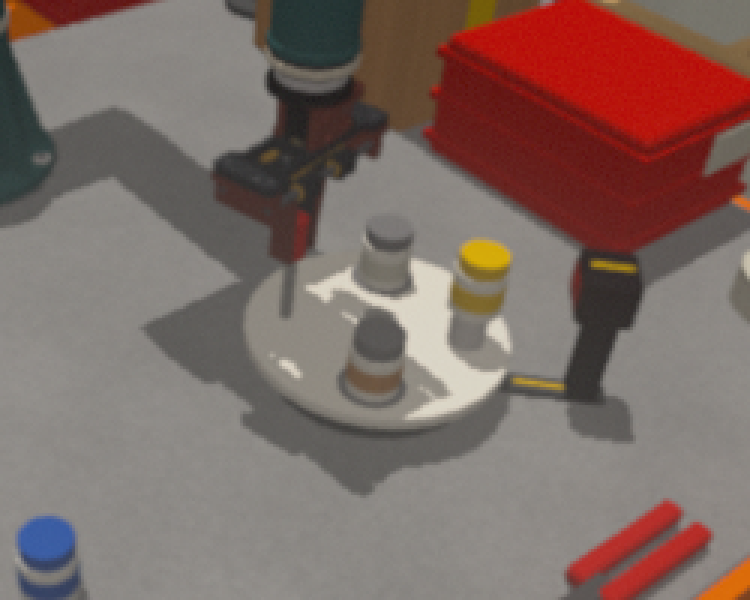

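View pics/side6.png

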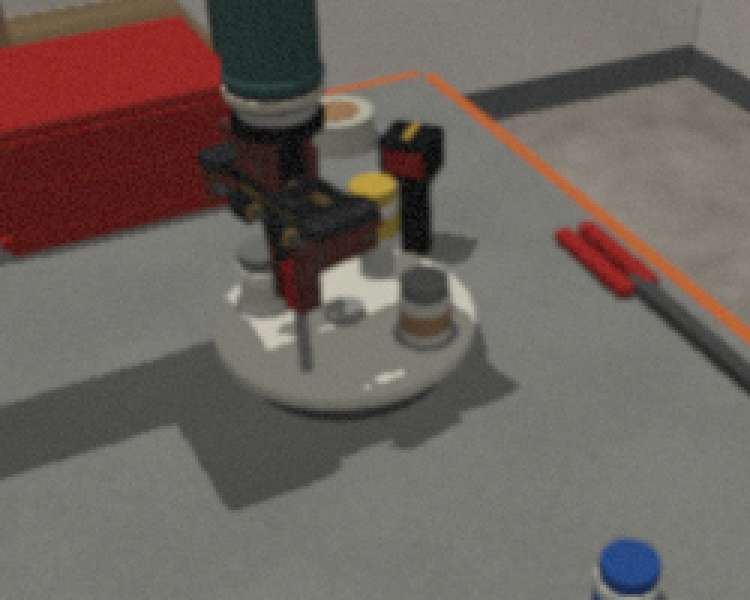

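View pics/wrist6.png

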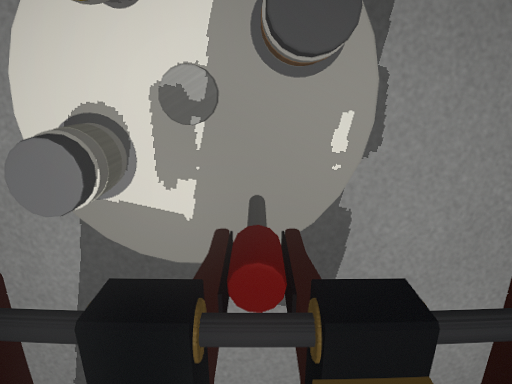

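```bash
python3 - <<'E'
from meas import *
for f,C in (("w4",np.array([.5746,.1547])),("w3",np.array([.5743,.1548])),("scene4",np.array([.5735,.1512])),("side4",np.array([.573,.152]))):
    c=dict(np.load(f+".npz"));W=allcloud(c);im=c["image"].astype(int)
    y=(im[...,1]>im[...,0]*1.8)&(im[...,2]>im[...,0]*1.8)&(im[...,1]>80)
    near=np.hypot(W[...,0]-.7,W[...,1]-.275)<.1
    for nm,z in (("top",.155),("low",None)):
        m=y&near&((np.abs(W[...,2]-.155)<.006) if z else (W[...,2]<.05))
        P=W[m]
        if len(P)<8: print(f,nm,len(P));continue
        mu=P.mean(0);v=np.linalg.svd(P[:,:2]-mu[:2])[2][0]
        print(f,nm,len(P),mu.round(4),"angle from C",np.rad2deg(np.arctan2(*(mu[:2]-C)[::-1])).round(2),"line dir",np.rad2deg(np.arctan2(v[1],v[0])).round(1)%180)
# disc centre in w4 via edge fit
for f in ("w1","w3","w4","wrist6","scene4","side4"):
    c=dict(np.load(f+".npz"));W=allcloud(c);m=(np.abs(W[...,2]-.05)<.004)&(np.hypot(W[...,0]-.574,W[...,1]-.153)<.14)
    P=W[m][:,:2].astype(np.float32);h=cv2.convexHull(P)[:,0];
    h=h[np.abs(np.hypot(*(h-[.574,.153]).T)-.13)<.006]
    cc,r=fitc(h);print(f,len(h),cc.round(4),r.round(4))
E
```

```text
w4 top 363 [0.7179 0.2939 0.1564] angle from C 44.18 line dir 44.19999999999999
w4 low 147 [0.6901 0.2667 0.0084] angle from C 44.12 line dir 44.099999999999994
w3 top 0
w3 low 255 [0.6935 0.2701 0.0084] angle from C 44.05 line dir 43.900000000000006
scene4 top 41 [0.7166 0.2932 0.1537] angle from C 44.77 line dir 45.7
scene4 low 32 [0.6918 0.2672 0.0065] angle from C 44.44 line dir 43.7
side4 top 16 [0.7156 0.2923 0.1543] angle from C 44.54 line dir 46.30000000000001
side4 low 0
w1 60 [0.5743 0.1548] 0.1293
w3 60 [0.5744 0.1547] 0.1292
w4 63 [0.5744 0.1551] 0.1289
wrist6 43 [0.5743 0.1546] 0.1291
scene4 39 [0.5747 0.1505] 0.1292
side4 39 [0.5722 0.1523] 0.1284
```

```bash
python3 - <<'E'
from meas import *
sleep(.5)
p=np.array(current_position());print(p,np.abs(current_qvel()).max(),current_finger_gap(),np.round(current_force(),1),current_clock())
c=capture("wrist");W=allcloud(c);P=top(W,(.514,.215),.04,.112);m=((P.max(0)+P.min(0))/2)[:2];d=m-[.5743,.1547];print("sa deg-90",np.rad2deg(np.arctan2(d[1],d[0]))-90)
close_job()
E
```

```text
[0.50855669 0.09210989 0.12600754] 0.0014867468003249543 0.025591823747004458 [ 3.   6.1 -5.5] 27.8833
sa deg-90 43.72664118261406
the job is handed in; nothing more can be done
```

The yellow-lidded jar is upright on the raised seat and facing the scanner. I handed the job in at about 28 s, still holding the red knob.

**What I did:**
- I squeezed the jar from two directions on the bench to centre it in the gripper, then set it on the seat. Contact came at the expected height.
- I let go of the jar, gripped the knob and turned the carousel about 61° (1.07 rad).

**Last checks:**
- **Alignment:** the scanner lies at 44.1–44.2° in the best wrist views. I estimate the jar at 43.9–44.2°, which is about 0.5 mm or less off the scanner's line. That estimate comes from the arm pose, the measured turn and the grey-lidded jar's position, because the jar was out of the wrist camera's view at the end.
- **Disagreements:** one last check on the grey-lidded jar read 43.7°. The coarser scene and side cameras varied by 1–2°, mainly from where they put the disc centre, so I did not use them to adjust the turn.
- **Hold:** the arm was still, with about 9 N at the wrist and a 25.6 mm gripper opening on the knob.
- **Other items:** in the last pictures both grey-lidded jars were standing on the disc and the blue-lidded jar was in place. The tape roll was outside those pictures, but I never went near it.

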